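# Free the child-safety hook and open the tool cupboard

### The arm

A 7-joint arm with a two-finger parallel gripper is mounted at the origin on a cart in front of the work surface, level with it; the furniture and walls round the work are solid. World frame = base frame: x ahead of the robot, y to its left, z up, the work surface at z = 0. Lengths are in m, angles in rad, forces in N, time in s.
With the tool pointing down it reaches from about 0.4 to 0.85 m from the base axis. Payload 10.4 kg.
Tool frame: the origin (TCP) lies at the very end of the fingers, on their centre line; the grasp point (between the pads) lies 19 mm behind it; z points along the fingers, y is the line along which they close (so a half turn about z gives the same grasp; the last joint's range is limited). The gripper opens to 87 mm and grips with 3 to 60 N. Pads are 19 mm wide; open, the fingers measure 117 mm over their backs; the gripper's body (75 mm by 190 mm) begins 51 mm behind the grasp point.
Start: joints at [-1.127, 0.332, -0.065, 1.46, 0.022, 1.35, -0.088], TCP at [0.281, 0.558, 0.191] pointing down, gripper open.
Joint ranges: [-2.6, 2.6], [-0.5, 2.12], [-1.47, 1.34], [0.16, 2.42], [-1.27, 4.41], [0.06, 2.06], [-2.6, 2.6]. Speed limits (rad/s): [2.22, 2.22, 2.79, 2.79, 3.14, 3.14, 3.14].

### API

Orientations are given as a rotation vector (axis times angle).
In Python, from plant import env gives the robot as it stands.
- The arm moves only by the tool arm_command, never from a script. Its argument "deltas" is a list of rows, each an object with "translation": the shift along the tool's x, y, z in mm, a list of three; "angular": the turn, a rotation vector about the tool's x, y, z in degrees, a list of three. In form: [{"translation": [dx, dy, dz], "angular": [rx, ry, rz]}, ...]. A call has 1 to 10 rows; each row shifts and turns the commanded pose from where the row before left it, along the tool's axes as they then stand; what a row does not reach is not made up. A row lasts 1/8 s, in which the tool goes at most 62.5 mm and 10.7 degrees, less where a joint would pass 70% of its speed; a pose out of reach is approached as far as the arm can. A call with a gripper value outside its range is refused whole. "claw" is the opening, from -1 (shut) to 1 (fully open), set as the call begins (left out, the last holds). The fingers move at their own pace and stop on an object; "squeeze" is the grip in N (left out, the last holds). Time passes only in rows, so rows that do not move let the fingers close. It gives the time, the measured TCP pose, the force, the opening and the grip force at its end, in the units of the state.
- env.get_obs(): the state, without advancing time (a new reading comes with each control period).
- env.read_camera(name): name is "scene" or "top" or "wrist"; returns the picture (480x640x3 uint8, blue, green, red); there is no depth.
- env.camera_model(name): a dict with "camera_matrix" (3x3 intrinsics, pixels), "dist" ([k1, k2, p1, p2, k3] as OpenCV has them; the pictures are not rectified), "extrinsics" (4x4, takes a point from camera to world coordinates). Camera axes: x right, y up, looking along -z (the intrinsics and any distortion apply to the point x, -y, -z); pixel columns grow to the right and rows downward; lengths in m; the calibration is good to about 2 mm. A picture is of the moment at which its call begins: read the wrist's pose just before it. camera_model takes no time and is no camera call; for the wrist camera it gives the pose at the moment of the call.
- env.hand_in(): hands the job in; it is judged then, once.
The state is a dict: "clock": time; "joint_positions": joint angles; "joint_velocities": joint speeds; "effort": joint torques, N m; "position": TCP position; "ee_rot": TCP orientation; "wrist_force": force on the tool from outside, world axes, zero at the start; "ft_torque": the same for the moment, N m; "grip_width": finger opening in m; "finger_force": force on a finger pad.
Only numpy, scipy, OpenCV 4.12 (cv2) and the standard library are available. Lean on these libraries where they do the work, as an engineer would, in place of code of your own. Each camera call takes 0.05 s, during which the arm holds its last target. There are 200 camera calls.

### The job

The small plywood tool cupboard on the bench is held ajar by a child-safety hook: reach down through the gap above the door, press the sprung hook down so that the door springs free, and then swing the door wide open, about square to the cupboard's front, so that the plane inside can be taken out. Leave the tin on the cupboard's roof and the glue bottle where they stand.

Things in the scene. Friction and masses are not known exactly. Their poses are not given: they have to be found in the camera images.
- cupboard: Plywood cupboard, fixed to the bench, 120 deep (x) x 280 wide (y) x 200 mm high, its door at the front. Origin: centre of its underside. Its x axis points to its back, so the door faces its -x; y points to its left side (the hinge side) as seen from the robot; z up. The roof's top is at z = 200 mm and the roof's front edge at x = -60 mm.
- door (a joint): Angle of the upright door (rad): 0 shut, grows as it swings out to the robot; about 0.28 when held by the hook, stop at 1.75. A buffer inside presses it outward: once freed it springs to about 0.5. From there 2 N moves it and it stays where left. Door: 280 wide, 14 thick, top edge at the roof's height (200 mm), hinged on an upright line at its left (+y) edge.
- door_hinge (a point): Point on the door's hinge line at the door's top edge, in the plane of the door's inner face. Its frame turns with the door: x is the normal of the inner face, pointing to the inside (to the cupboard's back when shut), -y runs along the door to its free edge (280 mm), z up.
- door_inner (a point): Point on the door's inner face at its top edge, 140 mm from the hinge line (the middle of the door's width). Same axes as door_hinge. Apart from the catch bar below, the inner face is flat.
- hook (a joint): Angle of the sprung hook (rad): 0 up (latched), grows as it is pressed down, stop at 0.20. It springs back when released. Door is freed at about 0.07.
- hook_press (a point): Middle of the ribbed part of the hook's white arm (24 mm wide), on its upper face, 22 mm below the roof's top, in the gap between the roof's front edge (19 mm behind it) and the steel catch bar (15 mm in front of it; bar top 12 mm higher). The arm's pivot lies 99 mm behind, its tooth beyond the bar. 7 to 8 mm down frees the door, 19 mm down is the stop; 3 N starts it, about 6 N at the stop.
- catch_bar (a point): Middle of the 8 mm thick, 38 mm long steel bar that the hook holds. It is carried by the door, 20 mm in from its inner face, 220 mm from the hinge line and 14 mm below the top edge, with a leg to the door at each end.
- wax_tin: Round tin, 67 mm across and 25 mm high, standing on the cupboard's roof near the hinge side. Origin: centre of its underside. Leave it there.
- glue_bottle: Glue bottle, 43 x 74 x 167 mm, standing on the bench to the right in front of the cupboard. Origin: centre of its underside. Leave it there.

How it is judged:
On the way:
1. the hook is pressed down far enough to free the door (value of joint hook above 0.05 rad), for 0.05 s.
At the end, for the whole second after the job is handed in: the door stands open by more than 1.3 rad (75 degrees) and at rest, and the hook has sprung back up (below 0.03 rad) (value of joint door above 1.3 rad and value of joint hook below 0.03 rad and velocity of joint door between -0.05 and 0.05 rad/s); the robot touches nothing.
It fails at once if the tin on the roof is shifted by more than 40 mm (distance of wax_tin from where it was at the start of the episode above 0.04 m).
It fails at once if the glue bottle is shifted by more than 40 mm or tipped (distance of glue_bottle from where it was at the start of the episode above 0.04 m or angle between glue_bottle's own z axis and vertical above 0.4 rad).
It also fails if it takes over 45 s, if anything falls off the work surface, if the arm or the gripper's body presses on something with over 40 N, if the wrist force passes 120 N, or if a joint passes its speed limit or range.

## Working session

There is one attempt and no reset: what is moved stays moved. The work goes in short steps, Python scripts to look and compute and a tool call to move; the robot and the scene stay as the last step left them, time stands still between calls to the robot, and variables do not carry over. Pictures are saved under pics/ and viewed, at most 10 in all, crops included, and the job is handed in when it is done.

Besides the shell and the picture viewer there is one more tool, called after "Call:" as name(argument=value, ...) on one line, values as JSON. arm_command: Moves the arm, as the interface text tells. Its arguments: {"type":"object","properties":{"deltas":{"type":"array"},"claw":{"type":"number"},"squeeze":{"type":"number"}},"required":["deltas"]}

```bash
mkdir -p pics; cat > h.py <<'E'
import numpy as np, cv2
from plant import env
from scipy.spatial.transform import Rotation as R
def ray(m,u,v):
    K=np.array(m["camera_matrix"]);d=np.array(m["dist"]);T=np.array(m["extrinsics"])
    p=cv2.undistortPoints(np.array([[[u,v]]],float),K,d)[0,0]
    r=T[:3,:3]@np.array([p[0],-p[1],-1]);return T[:3,3],r/np.linalg.norm(r)
def onz(m,u,v,z):
    o,r=ray(m,u,v);return o+r*(z-o[2])/r[2]
def proj(m,P):
    K=np.array(m["camera_matrix"]);d=np.array(m["dist"]);T=np.array(m["extrinsics"])
    q=(np.asarray(P)-T[:3,3])@T[:3,:3];q=q*[1,-1,-1]
    return cv2.projectPoints(q.reshape(-1,1,3),np.zeros(3),np.zeros(3),K,d)[0][:,0]
def two(m1,p1,m2,p2):
    o1,r1=ray(m1,*p1);o2,r2=ray(m2,*p2)
    s=np.linalg.lstsq(np.c_[r1,-r2],o2-o1,rcond=None)[0]
    a,b=o1+r1*s[0],o2+r2*s[1];return (a+b)/2,np.linalg.norm(a-b)
E
python3 - <<'E'
from h import *
for n in("scene","top"):
    cv2.imwrite(f"pics/{n}0.png",env.read_camera(n)); print(n,np.round(env.camera_model(n)["extrinsics"],3))
o=env.get_obs();print(o)
E
```

```text
scene [[ 0.637  0.404 -0.657 -0.253]
 [-0.771  0.306 -0.559 -0.822]
 [-0.025  0.862  0.506  0.788]
 [ 0.     0.     0.     1.   ]]
top [[-0.01   0.991 -0.134  0.423]
 [-1.    -0.01  -0.003 -0.12 ]
 [-0.005  0.134  0.991  1.37 ]
 [ 0.     0.     0.     1.   ]]
{'clock': 0.1, 'joint_positions': array([-1.12658741,  0.33279435, -0.06468988,  1.46083637,  0.02157158,
        1.34989441, -0.08849548]), 'joint_velocities': array([-1.04112483e-03, -1.73928200e-03,  7.29661811e-04, -2.91413739e-03,
       -6.96761922e-04, -2.14318285e-05, -1.85876389e-03]), 'effort': array([ 1.03181272e-03, -6.24543571e+01,  2.44132604e-02, -3.90714169e+01,
       -6.14460767e-02,  3.67500563e-02,  4.84503232e-05]), 'position': array([0.2811055 , 0.55779514, 0.19005244]), 'ee_rot': array([-7.26551267e-01, -3.05615998e+00,  1.90336096e-03]), 'wrist_force': array([ 0.13948863, -0.03159742,  0.05069922]), 'ft_torque': array([ 0.00768367, -0.04806126,  0.01689616]), 'finger_force': 0.0, 'grip_width': 0.0871361454356333}
```

View pics/scene0.png

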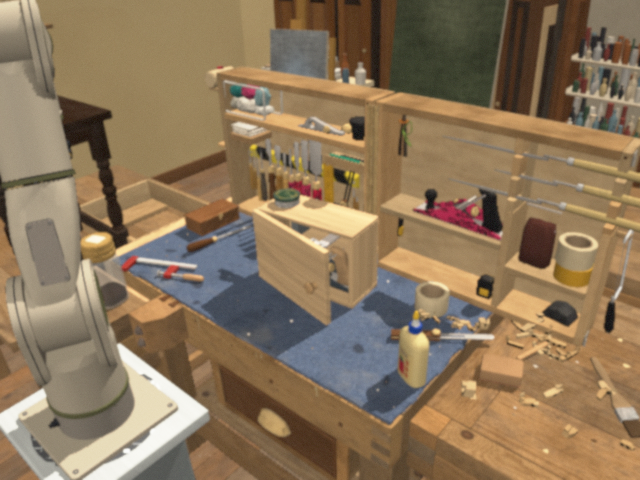

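View pics/top0.png

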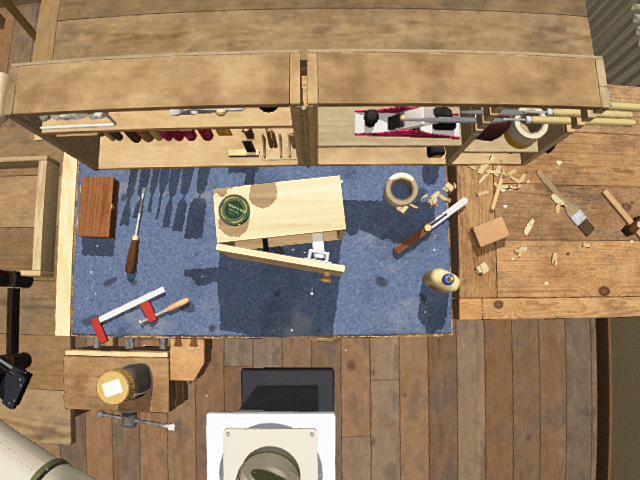

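The scene view shows the cupboard with its door ajar (free edge about (329,290)), the tin at (287,198) and the bottle at (413,355). In the top view the roof spans (213,187)–(345,233), the white hook arm is near (319,247), the tin at (234,210) and the bottle at (441,280).

```bash
python3 - <<'E'
from h import *
a=cv2.imread("pics/top0.png")[165:295,205:365]; b=cv2.imread("pics/scene0.png")[180:325,245:390]
a=cv2.resize(a,None,fx=5,fy=5,interpolation=cv2.INTER_CUBIC)[:600]
a=cv2.resize(cv2.imread("pics/top0.png")[227:287,270:350],None,fx=5,fy=5,interpolation=cv2.INTER_CUBIC)
b=cv2.resize(b,(400,400),interpolation=cv2.INTER_CUBIC)
a=cv2.copyMakeBorder(a,0,100,0,0,0)
cv2.imwrite("pics/crop.png",np.hstack([a,b]))
mt,ms=env.camera_model("top"),env.camera_model("scene")
for n,t,s in(("FR",(345,233),(348,237)),("BR",(340,177),(378,213)),("tin",(234,210),(287,198))):
    print(n,two(mt,t,ms,s),onz(mt,*t,.2))
for t in((213,187),(217,243),(319,247),(344,269),(217,249)): print(t,onz(mt,*t,.2))
print("bottle",onz(mt,441,280,.16))
E
```

```text
FR (array([ 0.57013766, -0.17945368,  0.20297165]), np.float64(0.0006806188841785027)) [ 0.57074394 -0.17985939  0.2       ]
BR (array([ 0.69268271, -0.17200858,  0.21053068]), np.float64(0.0034802536367336224)) [ 0.69395691 -0.17113825  0.2       ]
tin (array([0.62211735, 0.057217  , 0.21247483]), np.float64(0.002107087107106747)) [0.62350177 0.05987014 0.2       ]
(213, 187) [0.67517962 0.10694441 0.2       ]
(217, 243) [0.55181066 0.09611687 0.2       ]
(319, 247) [ 0.54111732 -0.12368341  0.2       ]
(344, 269) [ 0.49342716 -0.17646871  0.2       ]
(217, 249) [0.53881292 0.09595602 0.2       ]
bottle [ 0.46847831 -0.39354109  0.16      ]
```

View pics/crop.png

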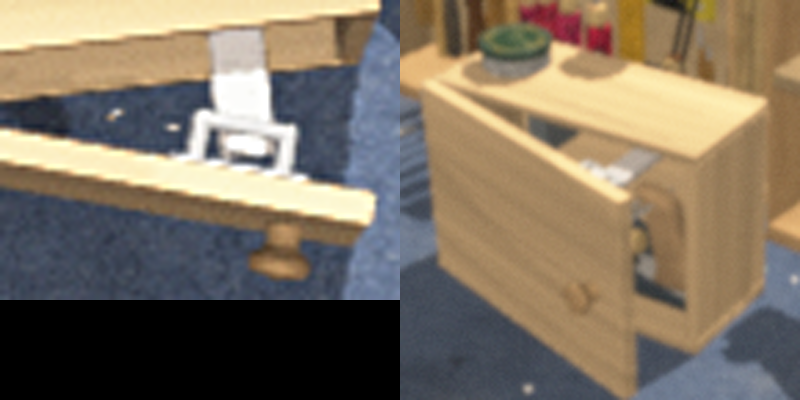

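Crop: the roof's top front edge runs (270,237)→(345.6,228.6) in the top view. The hook arm is centred at column 318 and the catch bar at about row 250.5, columns 309–330. Next I move over the gap and look with the wrist camera.

```bash
python3 - <<'E'
from h import *
mt=env.camera_model("top")
a,b=onz(mt,270,237,.2),onz(mt,345.6,228.6,.2);d=(a-b)/np.linalg.norm(a-b)
print(a,b,"x heading",np.degrees(np.arctan2(d[1],d[0]))-90)
print("bar",onz(mt,319.3,250.5,.19),"arm",onz(mt,318,242,.178))
o=env.get_obs();r=R.from_rotvec(o["ee_rot"]);print(r.as_matrix().round(3))
T=np.array([.50,-.12,.36]);print("delta tool mm",r.inv().apply(T-o["position"])*1000)
w=env.camera_model("wrist")["extrinsics"];w=np.array(w);print("cam in tool",r.inv().apply(w[:3,3]-o["position"]),"look",r.inv().apply(-w[:3,2]))
E
```

```text
[ 0.56373956 -0.01862739  0.2       ] [ 0.58026751 -0.18131227  0.2       ] x heading 5.801053097391161
bar [ 0.5345328  -0.12428266  0.19      ] arm [ 0.55433081 -0.12168774  0.178     ]
[[-0.893  0.45  -0.001]
 [ 0.45   0.893 -0.001]
 [-0.    -0.001 -1.   ]]
delta tool mm [-500.51038934 -506.979867   -169.30444295]
cam in tool [ 0.06688768  0.00057321 -0.19391169] look [-2.48225503e-01  9.40479260e-04  9.68701819e-01]
```

Call:
arm_command(deltas=[{"translation": [0,0,-55],"angular": [0,0,0]},{"translation": [0,0,-55],"angular": [0,0,0]},{"translation": [-20,-20,-50],"angular": [0,0,0]},{"translation": [-36,-36,-10],"angular": [0,0,0]},{"translation": [-36,-36,0],"angular": [0,0,0]},{"translation": [-36,-36,0],"angular": [0,0,0]},{"translation": [-36,-36,0],"angular": [0,0,0]},{"translation": [-36,-36,0],"angular": [0,0,0]},{"translation": [-36,-36,0],"angular": [0,0,0]},{"translation": [-36,-36,0],"angular": [0,0,0]}], claw=-1)

```text
clock: 1.35
position: [0.4019, 0.1911, 0.3605]
ee_rot: [-0.727, -3.056, -0.0]
wrist_force: [0.5, 0.3, -0.1]
grip_width: 0.0014
finger_force: 0.0
```

Call:
arm_command(deltas=[{"translation": [-36,-36,0],"angular": [0,0,0]},{"translation": [-36,-36,0],"angular": [0,0,0]},{"translation": [-36,-36,0],"angular": [0,0,0]},{"translation": [-36,-36,0],"angular": [0,0,0]},{"translation": [-36,-36,0],"angular": [0,0,0]},{"translation": [-36,-36,0],"angular": [0,0,0]},{"translation": [0,0,0],"angular": [0,0,-8]},{"translation": [0,0,0],"angular": [0,0,-8]},{"translation": [0,0,0],"angular": [0,0,-8]},{"translation": [0,0,0],"angular": [0,0,-8]}])

```text
clock: 2.6
position: [0.4972, -0.0973, 0.3604]
ee_rot: [0.151, -3.137, -0.0]
wrist_force: [0.3, 0.1, -0.4]
grip_width: 0.0005
finger_force: 0.0
```

```bash
python3 - <<'E'
from h import *
import pickle
o=env.get_obs();m=env.camera_model("wrist");im=env.read_camera("wrist")
cv2.imwrite("pics/w1.png",im);pickle.dump(m,open("w1.pkl","wb"))
r=R.from_rotvec(o["ee_rot"]).as_matrix();print(o["clock"],o["position"],r.round(3),o["joint_positions"],o["wrist_force"])
E
```

```text
2.6 [ 0.49724457 -0.0972564   0.36037525] [[-0.995 -0.096 -0.001]
 [-0.096  0.995  0.   ]
 [ 0.001  0.    -1.   ]] [-0.49794228  0.01171643  0.61532904  1.48538532 -0.00678132  1.6473487
  1.78388361] [ 0.25109093  0.11397515 -0.4218695 ]
```

View pics/w1.png

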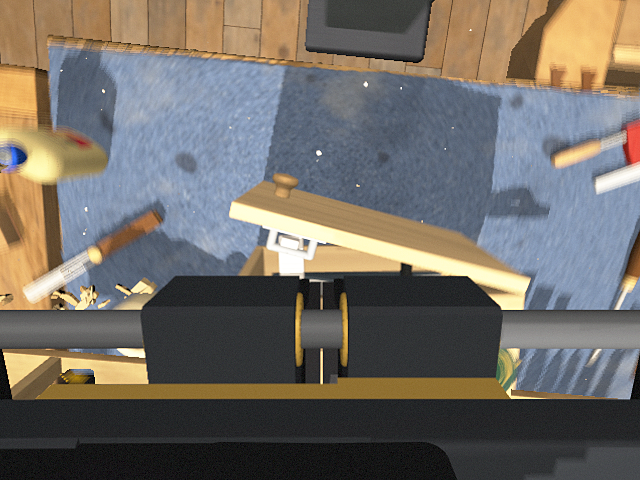

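The wrist view has the robot side up. The catch bar is near (290,258), partly above the gripper's shadow, and the fingers hide the hook. I'll back off 80 mm for a clear second view.

Call:
arm_command(deltas=[{"translation": [40,0,0],"angular": [0,0,0]},{"translation": [40,0,0],"angular": [0,0,0]},{"translation": [0,0,0],"angular": [0,0,0]}])

```text
clock: 3.02
position: [0.4162, -0.1053, 0.3614]
ee_rot: [-0.139, 3.137, 0.003]
wrist_force: [0.3, 0.7, -0.3]
grip_width: 0.0005
finger_force: 0.0
```

```bash
python3 - <<'E'
from h import *
import pickle
o=env.get_obs();m=env.camera_model("wrist");im=env.read_camera("wrist")
cv2.imwrite("pics/w2.png",im);pickle.dump(m,open("w2.pkl","wb"));print(o["position"])
m1=pickle.load(open("w1.pkl","rb"));w1=cv2.imread("pics/w1.png")
u,v=proj(m,[.55,-.12,.19])[0].astype(int);print(u,v)
y0,x0=max(v-50,0),u-66
c=cv2.resize(im[y0:y0+100,x0:x0+133],None,fx=6,fy=6,interpolation=cv2.INTER_CUBIC)[:600,:800];print("w2 crop",x0,y0)
cv2.imwrite("pics/w2c.png",c)
E
```

```text
[ 0.41619022 -0.1052998   0.36136705]
293 346
w2 crop 227 296
```

View pics/w2c.png

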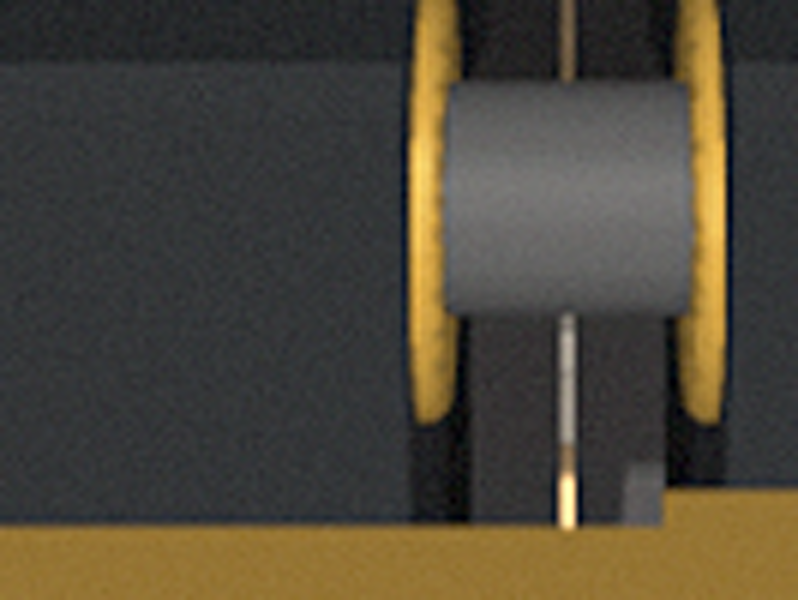

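The gripper hides everything forward of it, so I'll move forward over the roof, where the camera looks down on the gap.

Call:
arm_command(deltas=[{"translation": [-40,0,0],"angular": [0,0,0]},{"translation": [-40,0,0],"angular": [0,0,0]},{"translation": [-40,0,0],"angular": [0,0,0]},{"translation": [-40,0,0],"angular": [0,0,0]},{"translation": [0,0,0],"angular": [0,0,0]}])

```text
clock: 3.7
position: [0.5795, -0.0883, 0.3575]
ee_rot: [0.145, -3.133, 0.004]
wrist_force: [-0.6, -0.6, 0.3]
grip_width: 0.0006
finger_force: 0.0
```

```bash
python3 - <<'E'
from h import *
import pickle
o=env.get_obs();m=env.camera_model("wrist");im=env.read_camera("wrist")
cv2.imwrite("pics/w3.png",im);pickle.dump(m,open("w3.pkl","wb"));print(o["position"],o["joint_positions"])
u,v=proj(m,[.55,-.12,.19])[0].astype(int);print(u,v)
y0,x0=v-75,u-100
c=cv2.resize(im[y0:y0+150,x0:x0+200],None,fx=4,fy=4,interpolation=cv2.INTER_CUBIC);print("crop",x0,y0)
cv2.imwrite("pics/w3c.png",c)
E
```

```text
[ 0.57945294 -0.08829781  0.35748847] [-0.46369191  0.24506517  0.68493894  1.28815693 -0.15099629  1.66517501
  1.85619143]
288 180
crop 188 105
```

View pics/w3c.png

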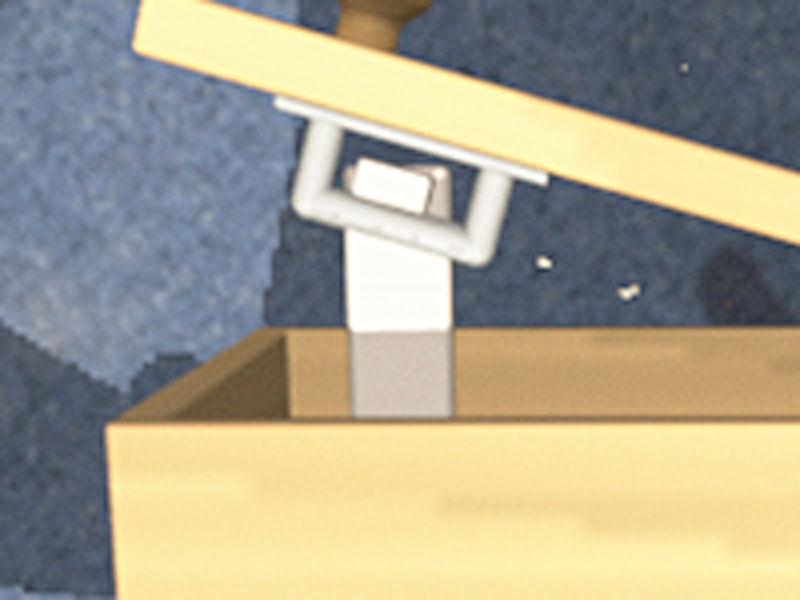

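Clear view: the roof edge at the arm is at pixel (288.5,210), the roof's right front corner (215,211), the bar centre (287,162), and the door's inner free corner about (222,117). The arm is centred on column 288.

```bash
python3 - <<'E'
from h import *
import pickle
m=pickle.load(open("w3.pkl","rb"));mt=env.camera_model("top")
print("FR",two(m,(215,211.2),mt,(345.6,228.6)),onz(m,215,211.2,.2))
print("bar",two(m,(287,162),mt,(319.3,250.5)))
E_=onz(m,288.5,210.2,.2);E2=onz(m,388,210.2,.2);B=onz(m,287,162,.188)
d=E2-E_;d/=np.linalg.norm(d);n=np.array([d[1],-d[0],0])
print("edge",E_,"bar",B,"ydir",d,"bar to edge",(E_-B)@n)
A=onz(m,288.2,185,.178);print("arm",A)
D1=onz(m,222,117,.2);D2=onz(m,388,165.5,.2);dd=D2-D1;dd/=np.linalg.norm(dd);print("door corner",D1,"dir",dd,"angle",np.degrees(np.arccos(dd@d)))
P=A+n*(((E_-A)@n)-.016);P[2]=.178   # 16 mm before edge
print("press",P);o=env.get_obs();r=R.from_rotvec(o["ee_rot"]);print("delta",r.inv().apply(P+[0,0,.03]-o["position"])*1000, r.as_matrix().round(4),o["position"])
E
```

```text
FR (array([ 0.58088099, -0.18118106,  0.19954677]), np.float64(0.0011402688928518093)) [ 0.58135047 -0.18092626  0.2       ]
bar (array([ 0.53571683, -0.12405314,  0.17130461]), np.float64(0.001306312600124788))
edge [ 0.57451751 -0.11720946  0.2       ] bar [ 0.53420881 -0.12242787  0.188     ] ydir [-0.09274197  0.99569018  0.        ] bar to edge 0.04061894603572571
arm [ 0.55518378 -0.1206494   0.178     ]
door corner [ 0.50222738 -0.17743643  0.2       ] dir [0.18284967 0.98314088 0.        ] angle 15.857159634472813
press [ 0.55873783 -0.12031836  0.178     ]
delta [ 21.69041486 -28.75100434 150.76419566] [[-0.9958 -0.0912 -0.0035]
 [-0.0912  0.9958 -0.0024]
 [ 0.0037 -0.002  -1.    ]] [ 0.57823763 -0.08935456  0.35862516]
```

Call:
arm_command(deltas=[{"translation": [12,-15,0],"angular": [0,0,0]},{"translation": [11,-14,0],"angular": [0,0,0]},{"translation": [0,0,40],"angular": [0,0,0]},{"translation": [0,0,40],"angular": [0,0,0]},{"translation": [0,0,40],"angular": [0,0,0]},{"translation": [0,0,28],"angular": [0,0,0]},{"translation": [0,0,0],"angular": [0,0,0]}])

```text
clock: 4.62
position: [0.555, -0.1217, 0.212]
ee_rot: [0.142, -3.137, -0.002]
wrist_force: [0.9, 1.4, 0.9]
grip_width: 0.0002
finger_force: 0.0
```

```bash
python3 - <<'E'
from h import *
o=env.get_obs();r=R.from_rotvec(o["ee_rot"]);print(o["position"],o["wrist_force"],r.inv().apply(np.array([.557,-.1205,.166])-o["position"])*1000)
E
```

```text
[ 0.55495449 -0.12166924  0.21198785] [0.85951347 1.41796312 0.90498335] [-2.22580656  0.92411224 45.98506083]
```

Call:
arm_command(deltas=[{"translation": [-2,1,8],"angular": [0,0,0]},{"translation": [0,0,12],"angular": [0,0,0]},{"translation": [0,0,8],"angular": [0,0,0]},{"translation": [0,0,6],"angular": [0,0,0]},{"translation": [0,0,6],"angular": [0,0,0]},{"translation": [0,0,6],"angular": [0,0,0]},{"translation": [0,0,0],"angular": [0,0,0]},{"translation": [0,0,0],"angular": [0,0,0]}])

```text
clock: 5.62
position: [0.5589, -0.1198, 0.1669]
ee_rot: [-0.144, 3.138, 0.0]
wrist_force: [0.5, 0.6, -0.6]
grip_width: 0.0003
finger_force: 0.0
```

```bash
python3 - <<'E'
from h import *
o=env.get_obs();print(o["position"],o["wrist_force"])
a=env.read_camera("top")[165:315,205:405];cv2.imwrite("pics/t2.png",cv2.resize(a,None,fx=4,fy=4,interpolation=cv2.INTER_CUBIC))
E
```

```text
[ 0.55886906 -0.11976685  0.16689176] [ 0.5029402   0.59599196 -0.64229856]
```

View pics/t2.png

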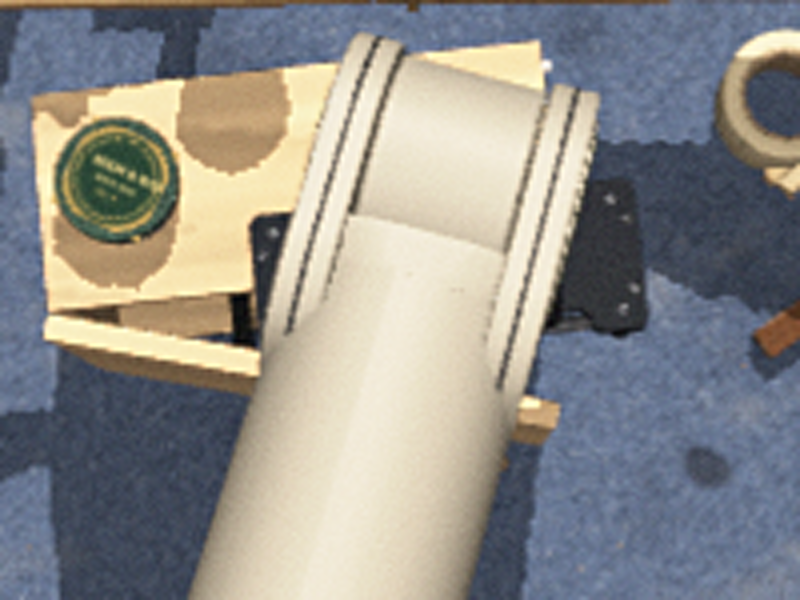

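The door has not moved (free corner still at about (344,268)) and there is no force, so the finger hasn't reached the arm. I'll go on down in small steps.

Call:
arm_command(deltas=[{"translation": [0,0,3],"angular": [0,0,0]},{"translation": [0,0,3],"angular": [0,0,0]},{"translation": [0,0,0],"angular": [0,0,0]}])

```text
clock: 6.05
position: [0.5586, -0.1197, 0.1604]
ee_rot: [0.144, -3.138, -0.0]
wrist_force: [-0.2, 0.3, -0.1]
grip_width: 0.0004
finger_force: 0.0
```

```bash
python3 - <<'E'
from h import *
import pickle
m=pickle.load(open("w3.pkl","rb"));ms=env.camera_model("scene")
print("bar",two(m,(287,162),ms,(320,242)))
for P in([.5586,-.1197,.16],[.5586,-.1197,.178],[.5745,-.1172,.2],[.534,-.1224,.188],[.534,-.1224,.170]): print(proj(ms,P))
im=env.read_camera("scene");print(env.get_obs()["wrist_force"])
a=cv2.resize(im[205:275,290:360],(400,400),interpolation=cv2.INTER_CUBIC);b=cv2.resize(cv2.imread("pics/scene0.png")[205:275,290:360],(400,400),interpolation=cv2.INTER_CUBIC)
cv2.imwrite("pics/s2.png",np.hstack([b,a]))
E
```

```text
bar (array([ 0.53552515, -0.12380503,  0.18639492]), np.float64(0.0034877686629145818))
[[324.74165103 247.53312285]]
[[324.51992863 240.76010201]]
[[327.86156251 229.36328347]]
[[318.29558484 241.57611424]]
[[318.56777734 248.46896001]]
[0.06240959 0.13349993 0.15864391]
```

View pics/s2.png

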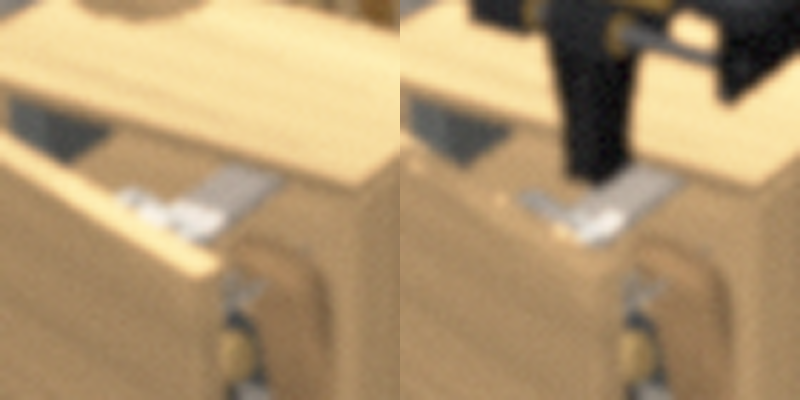

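The finger's bottom end shows at scene pixel (325,237), above the unpressed hook arm, where the reported TCP would project to (325,247). The tip therefore sits higher than reported. I'll go on down, guided by force.

Call:
arm_command(deltas=[{"translation": [0,0,3],"angular": [0,0,0]},{"translation": [0,0,3],"angular": [0,0,0]},{"translation": [0,0,0],"angular": [0,0,0]}])

```text
clock: 6.48
position: [0.5586, -0.1196, 0.1544]
ee_rot: [0.144, -3.138, -0.0]
wrist_force: [-0.1, -0.2, 0.5]
grip_width: 0.0002
finger_force: 0.0
```

Call:
arm_command(deltas=[{"translation": [0,0,3],"angular": [0,0,0]},{"translation": [0,0,3],"angular": [0,0,0]},{"translation": [0,0,0],"angular": [0,0,0]}])

```text
clock: 6.85
position: [0.5586, -0.1197, 0.1484]
ee_rot: [0.144, -3.138, -0.0]
wrist_force: [1.0, -0.6, -1.2]
grip_width: 0.0002
finger_force: 0.0
```

```bash
python3 - <<'E'
from h import *
m=env.camera_model("scene");im=env.read_camera("scene");b=im.max(2)
for x in range(318,334,2): print(x,b[225:252,x])
E
```

```text
318 [ 71  76  72  79  91 112 126 136 138 137 138 137 143 145 143 145 153 171
 184 184 185 193 197 203 203 194 190]
320 [ 29  21  32  35  33  35  39  43  45  47  42  46  53  52  55  81 119 151
 167 169 171 179 191 198 201 202 200]
322 [ 34  32  32  37  30  30  34  35  36  32  33  37  35  39  41  58 100 136
 153 160 158 163 172 186 199 201 202]
324 [ 21  25  29  29  25  26  31  29  29  27  23  23  29  28  27  34  82 140
 187 203 189 164 156 169 186 196 202]
326 [ 26  19  28  21  24  22  17  23  18  21  22  20  16  24  26  70 139 211
 239 240 222 188 165 166 182 191 193]
328 [ 11  25  18  21  22  18  23  24  23  24  15  27  19  40  73 121 172 219
 226 213 188 181 182 183 185 182 179]
330 [ 80  99 114 131 142 132 114  94  93  99 103 103 107 121 148 171 181 174
 166 164 174 179 177 170 171 170 167]
332 [231 232 236 240 241 234 209 179 166 167 178 182 183 185 184 179 165 166
 167 175 174 161 162 170 173 168 157]
```

Tip bottom is now at row 241, so it is about to touch the arm. Continuing.

Call:
arm_command(deltas=[{"translation": [0,0,3],"angular": [0,0,0]},{"translation": [0,0,3],"angular": [0,0,0]},{"translation": [0,0,0],"angular": [0,0,0]}])

```text
clock: 7.28
position: [0.5591, -0.1197, 0.1428]
ee_rot: [-0.144, 3.137, -0.0]
wrist_force: [1.5, -0.2, 1.2]
grip_width: 0.0004
finger_force: 1.0
```

```bash
python3 - <<'E'
from h import *
for i in range(3): print(env.get_obs()["wrist_force"].round(2)); im=env.read_camera("top")
a=cv2.resize(im[225:285,300:360],(400,400),interpolation=cv2.INTER_CUBIC)
s=env.read_camera("scene")[205:275,290:360]
cv2.imwrite("pics/s3.png",np.hstack([a,cv2.resize(s,(400,400),interpolation=cv2.INTER_CUBIC)]))
E
```

```text
[ 1.46 -0.19  1.18]
[0.67 0.54 1.66]
[ 2.18 -0.01  2.2 ]
```

View pics/s3.png

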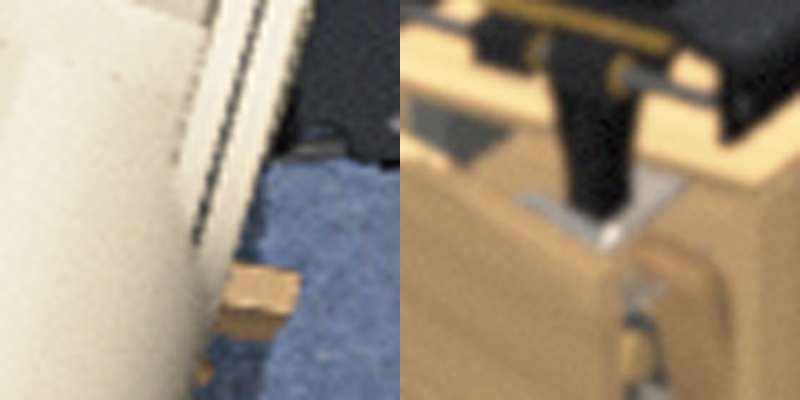

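The left half (top view) shows the door's free end still unmoved. In the right half the fingertip now meets the white arm, and the force is rising. Pressing on.

Call:
arm_command(deltas=[{"translation": [0,0,3],"angular": [0,0,0]},{"translation": [0,0,3],"angular": [0,0,0]},{"translation": [0,0,3],"angular": [0,0,0]},{"translation": [0,0,0],"angular": [0,0,0]}])

```text
clock: 7.98
position: [0.5589, -0.1197, 0.1337]
ee_rot: [-0.144, 3.138, 0.0]
wrist_force: [1.0, 0.2, 5.6]
grip_width: 0.0003
finger_force: 2.6
```

```bash
cat > corner.py <<'E'
from h import *
# door colour change in top view around the initial free end, vs first picture
im=env.read_camera("top");o=env.get_obs();a=cv2.imread("pics/top0.png")
d=cv2.absdiff(im,a).max(2)
print("diff around free end",d[260:278,338:346].mean().round(1),"force",o["wrist_force"].round(2),o["position"].round(4))
h=cv2.cvtColor(im,cv2.COLOR_BGR2HSV);w=cv2.inRange(h,(10,50,120),(28,200,255));print("wood px rows,cols (below old door)",[(r,np.flatnonzero(w[r,200:400])[[0,-1]]+200) for r in range(262,330,6) if w[r,200:400].any()])
E
python3 corner.py
```

```text
diff around free end 64.5 force [2.2  1.06 5.65] [ 0.5589 -0.1197  0.1338]
wood px rows,cols (below old door) [(262, array([247, 330])), (268, array([261, 331])), (274, array([266, 329])), (280, array([264, 327])), (286, array([265, 324])), (292, array([261, 337])), (298, array([257, 322])), (304, array([255, 320])), (310, array([253, 318])), (316, array([252, 317])), (322, array([250, 315])), (328, array([247, 313]))]
```

The free end has left its old place (wood is now at row 292, column 337) and the force was 5.6 N, so the door is free. Next I lift and plan the swing.

Call:
arm_command(deltas=[{"translation": [0,0,-15],"angular": [0,0,0]},{"translation": [0,0,-35],"angular": [0,0,0]},{"translation": [0,0,-40],"angular": [0,0,0]},{"translation": [0,0,0],"angular": [0,0,0]}])

```text
clock: 8.52
position: [0.5596, -0.1203, 0.2268]
ee_rot: [-0.143, 3.135, -0.0]
wrist_force: [-0.3, 1.3, -0.4]
grip_width: 0.0005
finger_force: 0.0
```

```bash
cat > plan.py <<'E'
from h import *
import sys
H=np.array([.555,.098]);s=np.array([.0927,-.9957]);p=np.array([-.9957,-.0927])
dr=lambda t:np.cos(t)*s+np.sin(t)*p
nn=lambda t:np.sin(t)*s-np.cos(t)*p
def wp(t,r,off,z): return np.r_[H+r*dr(t)+off*nn(t),z]
o=env.get_obs();r_=R.from_rotvec(o["ee_rot"]);print(o["position"],o["joint_positions"].round(2),o["wrist_force"].round(1))
def show(W,c):
    for w in W: print(w.round(3),r_.inv().apply(w-c).__mul__(1000).round(1));c=w
E
python3 - <<'E'
from plan import *
a=wp(.45,.135,.025,.21);b=a.copy();b[2]=.145
W=[a,b]+[wp(t,.135,.017,.145) for t in np.arange(.5,1.56,.07)];W+=[wp(1.55,.135,.05,.145)]
show(W,o["position"])
import cv2
a=env.read_camera("top")[165:340,205:405];cv2.imwrite("pics/t3.png",cv2.resize(a,None,fx=3.4,fy=3.4,interpolation=cv2.INTER_CUBIC))
E
```

```text
[ 0.55959232 -0.12027509  0.22677908] [-0.45  0.22  0.69  1.59 -0.14  1.38  1.91] [-0.3  1.3 -0.4]
[ 0.531 -0.037  0.21 ] [20.7 85.3 16.7]
[ 0.531 -0.037  0.145] [ 0.2  0.  65. ]
[ 0.517 -0.033  0.145] [13.6  5.8 -0.1]
[ 0.508 -0.03   0.145] [ 8.7  3.8 -0. ]
[ 0.499 -0.026  0.145] [ 8.5  4.4 -0. ]
[ 0.491 -0.022  0.145] [ 8.1  5.  -0. ]
[ 0.483 -0.017  0.145] [ 7.8  5.5 -0. ]
[ 0.475 -0.012  0.145] [ 7.4  6.  -0. ]
[ 0.467 -0.006  0.145] [ 6.9  6.5 -0. ]
[0.46  0.    0.145] [ 6.4  7.  -0. ]
[0.454 0.007 0.145] [ 5.9  7.4 -0. ]
[0.447 0.015 0.145] [ 5.4  7.8 -0. ]
[0.442 0.022 0.145] [ 4.8  8.2 -0. ]
[0.437 0.031 0.145] [ 4.3  8.5 -0. ]
[0.432 0.039 0.145] [ 3.6  8.8 -0. ]
[0.429 0.048 0.145] [ 3.  9. -0.]
[0.425 0.057 0.145] [ 2.4  9.2 -0. ]
[0.423 0.066 0.145] [ 1.7  9.4 -0. ]
[0.427 0.033 0.145] [ -0.7 -33.    0. ]
```

View pics/t3.png

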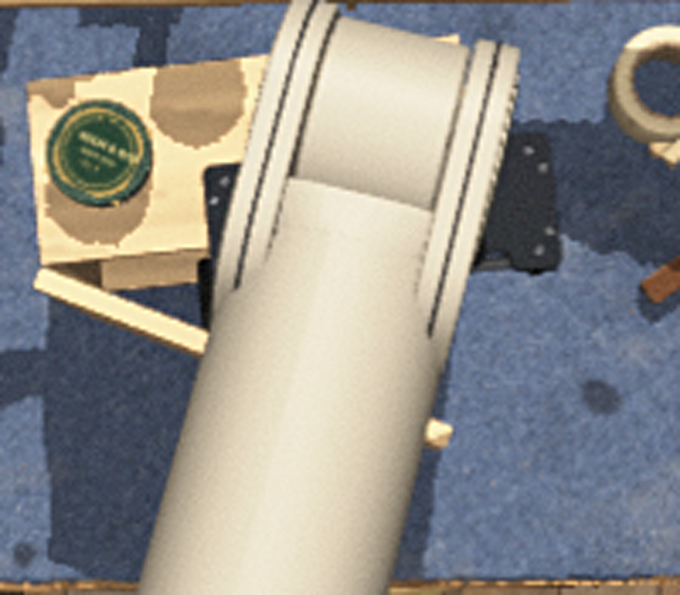

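The door has sprung to about 0.5 rad (free end at crop (438,433)) and the tin is undisturbed. Next I drop the closed fingers behind the door.

Call:
arm_command(deltas=[{"translation": [7,28,5],"angular": [0,0,0]},{"translation": [7,29,6],"angular": [0,0,0]},{"translation": [7,28,6],"angular": [0,0,0]},{"translation": [0,0,20],"angular": [0,0,0]},{"translation": [0,0,20],"angular": [0,0,0]},{"translation": [0,0,15],"angular": [0,0,0]},{"translation": [0,0,10],"angular": [0,0,0]},{"translation": [0,0,0],"angular": [0,0,0]}])

```text
clock: 9.57
position: [0.5296, -0.0371, 0.1411]
ee_rot: [0.144, -3.137, 0.0]
wrist_force: [-0.5, -0.4, -0.4]
grip_width: 0.0004
finger_force: 0.0
```

Call:
arm_command(deltas=[{"translation": [12,5,0],"angular": [0,0,0]},{"translation": [9,4,0],"angular": [0,0,0]},{"translation": [9,4,0],"angular": [0,0,0]},{"translation": [8,5,0],"angular": [0,0,0]},{"translation": [8,6,0],"angular": [0,0,0]},{"translation": [7,6,0],"angular": [0,0,0]},{"translation": [7,7,0],"angular": [0,0,0]},{"translation": [6,7,0],"angular": [0,0,0]}])

```text
clock: 10.58
position: [0.4598, 0.0012, 0.1417]
ee_rot: [0.144, -3.138, 0.0]
wrist_force: [2.7, -0.0, 0.2]
grip_width: 0.0005
finger_force: 1.2
```

```bash
python3 - <<'E'
from plan import *
show([wp(t,.135,.017,.143) for t in np.arange(1.0,1.56,.0785)],o["position"])
h=cv2.cvtColor(env.read_camera("top"),cv2.COLOR_BGR2HSV);w=cv2.inRange(h,(14,60,190),(28,170,255))
c=[(np.array(cv2.boundingRect(k)),cv2.contourArea(k)) for k in cv2.findContours(w[230:400,180:420],0,1)[0] if cv2.contourArea(k)>15];print(c)
E
```

```text
[0.45978601 0.00117064 0.14170869] [-0.66 -0.02  0.56  1.97  0.01  1.19  1.55] [ 2.7 -0.   0.2]
[0.459 0.001 0.143] [ 0.6  0.3 -1.3]
[0.452 0.009 0.143] [6.5 8.4 0. ]
[0.445 0.018 0.143] [5.8 8.9 0. ]
[0.439 0.026 0.143] [5.1 9.4 0. ]
[0.434 0.036 0.143] [4.4 9.7 0. ]
[0.429 0.045 0.143] [ 3.6 10.1  0. ]
[0.426 0.055 0.143] [ 2.8 10.3  0. ]
[0.423 0.066 0.143] [ 2.  10.5  0. ]
[(array([  0, 109,  24,  41]), 741.0), (array([95, 86, 26, 31]), 166.0), (array([ 0, 68,  9,  8]), 26.0), (array([ 36,   0, 117,  13]), 549.5)]
```

The finger is pushing the door with 2.7 N, near 1.0 rad. Continuing along the arc.

Call:
arm_command(deltas=[{"translation": [6.5,8.5,0],"angular": [0,0,0]},{"translation": [6,9,0],"angular": [0,0,0]},{"translation": [5,9.5,0],"angular": [0,0,0]},{"translation": [4.5,9.5,0],"angular": [0,0,0]},{"translation": [3.5,10,0],"angular": [0,0,0]},{"translation": [3,10,0],"angular": [0,0,0]},{"translation": [2,8,0],"angular": [0,0,0]},{"translation": [0,2,0],"angular": [0,0,0]},{"translation": [0,0,0],"angular": [0,0,0]}])

```text
clock: 11.75
position: [0.4236, 0.0644, 0.1415]
ee_rot: [0.144, -3.138, -0.0]
wrist_force: [0.5, 0.4, -0.2]
grip_width: 0.0008
finger_force: 0.0
```

Call:
arm_command(deltas=[{"translation": [0,-10,0],"angular": [0,0,0]},{"translation": [0,-25,0],"angular": [0,0,0]},{"translation": [0,-10,-30],"angular": [0,0,0]},{"translation": [0,0,-50],"angular": [0,0,0]},{"translation": [0,0,-50],"angular": [0,0,0]},{"translation": [0,-50,0],"angular": [0,0,0]},{"translation": [0,-50,0],"angular": [0,0,0]},{"translation": [0,-50,0],"angular": [0,0,0]},{"translation": [0,0,0],"angular": [0,0,0]}])

```text
clock: 12.88
position: [0.441, -0.1347, 0.2719]
ee_rot: [-0.132, 3.139, -0.0]
wrist_force: [-0.1, -0.2, -0.4]
grip_width: 0.0003
finger_force: 0.0
```

```bash
python3 - <<'E'
from plan import *
im=env.read_camera("top");m=env.camera_model("top");cv2.imwrite("pics/t4.png",im)
h=cv2.cvtColor(im,cv2.COLOR_BGR2HSV);w=cv2.inRange(h,(14,50,180),(28,170,255))
for k in cv2.findContours(w[230:400,190:300],0,1)[0]:
    if cv2.contourArea(k)>30:
        k=k+[190,230];print(cv2.boundingRect(k),cv2.contourArea(k),cv2.minAreaRect(k))
for t in(1.2,1.3,1.4,1.5,1.6): print(t,proj(m,[wp(t,0,0,.2),wp(t,.28,0,.2),wp(t,.28,-.014,.2)]).round(0).tolist())
E
```

```text
[ 0.44096887 -0.13470054  0.27186408] [-0.59 -0.14  0.72  1.77  0.09  1.48  1.77] [-0.1 -0.2 -0.4]
(190, 340, 14, 40) 367.0 ((196.5, 359.5), (39.0, 13.0), 90.0)
(235, 244, 28, 6) 62.0 ((248.4664306640625, 246.66131591796875), (4.3165483474731445, 27.01839828491211), 87.70938873291016)
(211, 244, 25, 130) 727.5 ((223.02049255371094, 308.5711975097656), (130.97923278808594, 7.061164855957031), 81.55247497558594)
(284, 239, 16, 6) 32.5 ((291.5, 241.5), (5.0, 15.0), 90.0)
(216, 230, 84, 13) 534.5 ((257.5, 236.0), (12.0, 83.0), 90.0)
1.2 [[216.0, 242.0], [274.0, 359.0], [268.0, 362.0]]
1.3 [[216.0, 242.0], [262.0, 364.0], [256.0, 367.0]]
1.4 [[216.0, 242.0], [250.0, 369.0], [243.0, 370.0]]
1.5 [[216.0, 242.0], [237.0, 371.0], [230.0, 372.0]]
1.6 [[216.0, 242.0], [224.0, 373.0], [217.0, 373.0]]
```

The door contour runs to its free end at about (234,374), which matches about 1.5 rad. The hand is clear and the wrist force is near zero.

```bash
python3 -c "
from h import *
o=env.get_obs();print(o['wrist_force'],abs(o['joint_velocities']).max())
print(env.hand_in())"
```

```text
[-0.23810755  0.65590864  0.15343463] 0.05728740623832667
the job is handed in; nothing more can be done
None
```

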